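# Click the length stop into its notch and push the bar up to it

### The job

Set up the small saw jig for the next cut, pushing with the fingertips only and gripping or lifting nothing: push the blue length stop along its rail until its spring plunger clicks into the notch of the index block, the one with the red knob. Then push the square brass bar along its channel through the saw guide until its end rests against the stop, lightly enough that the stop stays clicked in its notch. Leave the index block and the two punches in front of the jig where they are, and finish with the hand clear.

Things in the scene. Friction and masses are not known exactly. Their poses are not given: they have to be found in the camera images.
- cutoff_jig: saw jig, fixed on the bench: grey bed 150 mm (its x, -50 to +100) by 317 mm (its y, -127 to +190), top 12 mm above the bench. Origin on the bench; +y runs to the robot's left and away along the rail, +x across it, away. Rows along y: bar channel at x = -25 mm, guide rail (26 mm wide, top 20 mm above the bench) at x = +30 mm, index block at x = +71 mm.
- saw_guide (a point): middle of the bar's passage in the black slotted saw guide, 20 mm above the bench. The guide is 24 mm long in y, 38 mm wide, top 46 mm above the bench, passage 18 mm wide. On its +y side the bar channel goes on, 18 mm wide between walls 8 mm high and 6 mm thick; on its -y side the bed is flat and open for 78 mm.
- length_stop (a joint): blue length stop, captive on the rail, it only slides. In m: 0 at the rail's left end, growing towards the saw guide (jig -y), at most 0.143; starts between 0 and 0.04. Needs 1.5 N to slide; 6 to 11 N on the index block's ramp; then the force drops and a spring pulls it the last 4 mm into the notch. Pushing it out of the notch takes 14 to 22 N.
- push_face (a point): middle of the left end face (jig +y side) of the stop's blue block, 34 mm above the bench; push here towards jig -y. The block is 44 mm (x) by 40 mm (y) and reaches from 20 to 46 mm above the bench. From it a steel arm goes to a foot in the bar channel, another to a brass plunger over the index row, 52 mm high.
- plunger_tip (a point): spring ball under the stop's brass plunger, 20 mm above the bench, 20 mm to the jig's -y side of push_face; clicked in when its jig y equals that of notch
- notch (a point): middle of the V notch (9 mm wide, 45-degree walls) in the top of the steel index block, 22 mm above the bench. The block is 36 mm long, with a 12 mm ramp on either side, and has a red clamp knob 18 mm high on its far side. It is clamped to the bed, each time at another place along the rail. Its axes are the jig's.
- stop_face (a point): middle of the stop's foot where the bar shall meet it: its jig -y face, 16 mm wide, this point 20 mm above the bench. In jig y it lies 6 mm to the -y side of plunger_tip. Its axes are the jig's.
- brass_bar: loose square brass bar, 16 x 150 (its y) x 16 mm, 0.25 to 0.42 kg, lying on the bed along the channel with one end in the saw guide; origin under its middle, underside 12 mm above the bench. About 2 N slides it.
- bar_tip (a point): middle of the bar's end face towards the stop (its +y end), 20 mm above the bench
- bar_tail (a point): middle of the bar's other end face (its -y end), 20 mm above the bench, standing out over the open right end of the bed: push here towards the jig's +y. When the bar touches the set stop, this end is still 13 mm or more outside the saw guide.
- punch_a: chasing punch, 105 x 11 x 11 mm steel rod, lying on the bench in front of the jig; origin under its middle, long axis its x. A bystander.
- punch_b: chasing punch, 112 x 10 x 10 mm steel rod, lying on the bench in front of the jig; origin under its middle, long axis its x. A bystander.
- shaft_arch (a point): crest of a fixed flexible motor shaft, 35 mm thick, that arches over the bench in front and to the left of the jig; this point, its middle, is 225 mm above the bench. In the plan it runs straight, parallel to the line x = y: it rises from the bench's front edge and comes down on the bench 0.21 m beyond this point (farther and to the left). Keep the hand to the right of it.
Mind the look-alikes: they are no part of the job. There is more than one size of the brass_bar; the job needs the larger.

How it is judged:
On the way, in this order (a step that is already met when the one before it is completed fails the run):
1. the length stop's plunger sits in the notch of the index block (y of plunger_tip in the frame of notch between -0.002 and 0.002 m), for 0.3 s.
2. the bar's end meets the stop while the stop sits in its notch (all of step 1 and y of bar_tip in the frame of stop_face between -0.0025 and 0.002 m and x of bar_tip in the frame of stop_face between -0.004 and 0.004 m and z of bar_tip in the frame of stop_face between -0.004 and 0.004 m and angle between the y axis of brass_bar and the y axis of cutoff_jig, either way round below 0.04 rad), for 0.2 s.
At the end, for the whole second after the job is handed in: The plunger of the length stop is within 2 mm of the notch's middle along the rail, the bar's end is within 2 mm of the stop's face, the bar lies in its channel (4 mm) in line with the jig (0.04 rad) and is at rest (all of step 2 and linear speed of brass_bar below 0.01 m/s); the robot touches nothing.
It fails at once if the brass bar is lifted (its underside rises more than 10 mm above the bed) (height (world z) of brass_bar above 0.022 m).
It fails at once if the length stop is pinched or forced with more than 30 N (contact force between the fingers and length_stop above 30 N).
It fails at once if the brass bar is pinched or forced with more than 30 N (contact force between the fingers and brass_bar above 30 N).
It fails at once if the index block is shifted by more than 3 mm (distance of notch from where it was at the start of the episode above 0.003 m).
It fails at once if a punch in front of the jig is moved by more than 20 mm (distance of any of punch_a, punch_b from where it was at the start of the episode above 0.02 m).
It also fails if it takes over 58 s, if anything falls off the work surface, if the arm or the gripper's body presses on something with over 40 N, if the wrist force passes 120 N, or if a joint passes its speed limit or range.

### The arm

A 6-joint arm with a two-finger parallel gripper is mounted at the origin on a cart in front of the work surface, level with it; the furniture and walls round the work are solid. World frame = base frame: x ahead of the robot, y to its left, z up, the work surface at z = 0. Lengths are in m, angles in rad, forces in N, time in s.
With the tool pointing down it reaches from about 0.25 to 0.775 m from the base axis. Payload 4 kg.
Tool frame: the origin (TCP) lies at the very end of the fingers, on their centre line; the grasp point (between the pads) lies 19 mm behind it; y points along the fingers, x is the direction in which the jaws open and shut, and the axes are right-handed (so a half turn about y gives the same grasp; the last joint's range is limited). The gripper opens to 94 mm and grips with 3 to 60 N. Pads are 16 mm wide; open, the fingers measure 119 mm over their backs; the gripper's body (75 mm by 177 mm) begins 78 mm behind the grasp point.
Start: joints at [1.195, 0.087, 1.371, -0, 1.684, -0.103], TCP at [0.148, 0.53, 0.206] pointing down, gripper open.
Joint ranges: [-3.1, 3.1], [-0.76, 2.03], [0.27, 2.55], [-1.08, 4.22], [0.17, 2.65], [-2.57, 2.57]. Speed limits (rad/s): [2.79, 2.79, 3.14, 3.14, 3.14, 3.14].

### API

Orientations are given as [roll, pitch, yaw] about the fixed x, y, z axes, in that order (R = Rz(yaw) Ry(pitch) Rx(roll)).
In Python, from bench import robot gives the robot as it stands.
- The arm moves only by the shell command python3 -m handwheel 'ROWS' [OPENING]. ROWS is JSON, a list of rows, each an object with "delta_pos": the shift along the tool's x, y, z in mm, a list of three; "yaw": the turn about the tool's y in rad. A call has 1 to 12 rows; each row is the pose to reach, as a shift and turn from the pose commanded when the call began, along the tool's axes at that moment; what a row does not reach only later rows make up. A row lasts 1/10 s, in which the tool goes at most 50 mm and 8.59 degrees, less where a joint would pass 70% of its speed; a pose out of reach is approached as far as the arm can. A call with a gripper value outside its range is refused whole. OPENING is the closure in counts, from 0 (fully open) to 255 (shut), set as the call begins (- or left out, the last holds). The fingers move at their own pace and stop on an object; the grip force is fixed at half the most. Time passes only in rows, so rows that repeat a pose let the fingers close. It gives the time, the measured TCP pose, the force and the opening at its end, in the units of the state.
- robot.get_obs(): the state, without advancing time (a new reading comes with each control period).
- robot.snapshot(name): name is "scene" or "top"; returns a dict with "image" (384x512x3 uint8, red, green, blue), "fx", "fy", "cx", "cy" (pixels), "rvec" (rotation vector, rad) and "tvec" (3), from world to camera coordinates, as OpenCV has them. Camera axes: x right, y down, z forward; pixel columns grow to the right and rows downward; lengths in m; the calibration is good to about 2 mm. A picture is of the moment at which its call begins. There is no depth.
- robot.close_job(): hands the job in, once; it reports no verdict.
The state is a dict: "time": time; "joint_positions": joint angles; "qvel": joint speeds; "joint_torque": joint torques, N m; "tool_pos": TCP position; "ee_rot": TCP orientation; "wrist_force": force on the tool from outside, world axes, zero at the start; "wrist_torque": the same for the moment, N m; "width": finger opening in m.
Only numpy, scipy, OpenCV 4.12 (cv2) and the standard library are available. Lean on these libraries where they do the work, as an engineer would, in place of code of your own. Each camera call takes 0.05 s, during which the arm holds its last target.

## Working session

There is one attempt and no reset: what is moved stays moved. The work goes in short steps, Python scripts to look and compute and a shell command to move; the robot and the scene stay as the last step left them, time stands still between calls to the robot, and variables do not carry over. Pictures are saved under pics/ and viewed, and the job is handed in when it is done.

```bash
ls; mkdir -p pics
python3 - <<'E'
from bench import robot
import cv2, numpy as np
o=robot.get_obs()
for k in o: print(k,np.round(o[k],4))
for n in("scene","top"):
    s=robot.snapshot(n)
    cv2.imwrite(f"pics/{n}0.png",s["image"][:,:,::-1])
    np.savez(f"{n}0.npz",**s)
    print(n,s["fx"],s["fy"],s["cx"],s["cy"],np.array(s["rvec"]),np.array(s["tvec"]))
E
```

```text
pics
time 0.0
joint_positions [ 1.1949  0.0879  1.3723  0.      1.6836 -0.1031]
qvel [ 0.0004 -0.0004  0.001  -0.0032  0.0007 -0.001 ]
joint_torque [ 2.00000e-04 -3.40187e+01 -3.02423e+01  7.18000e-02  3.31000e-02
 -2.00000e-04]
tool_pos [0.148  0.5291 0.2043]
ee_rot [-1.5706  0.0022  1.298 ]
wrist_force [-1.0935 -0.2472  0.0929]
wrist_torque [-0.0239 -0.0358  0.0128]
width 0.0943
scene 391.29955155587515 391.29955155587515 255.92022432797697 191.83873626979874 [ 0.75170169 -2.4640647   1.30606944] [0.3475181  0.41246809 0.62315946]
top 434.7072627598308 434.7072627598308 262.9125114323786 196.75740225191953 [ 2.17165611 -2.17498435  0.0291331 ] [-0.20248601  0.5519715   0.9879949 ]
```

View pics/scene0.png

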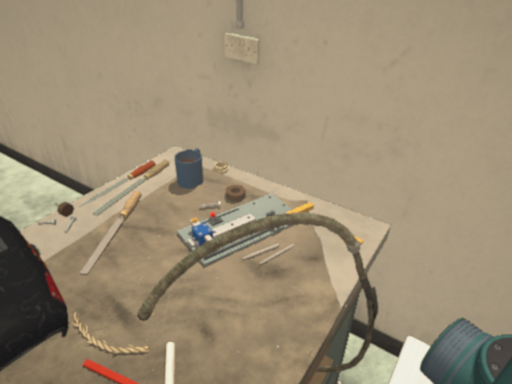

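View pics/top0.png

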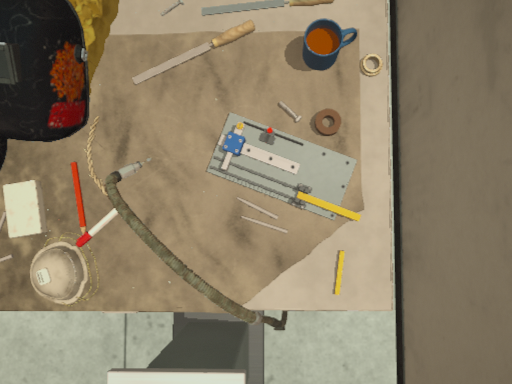

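```bash
cat > h.py <<'E'
import cv2, numpy as np
def load(f): return dict(np.load(f))
def K(s): return np.array([[s["fx"],0,s["cx"]],[0,s["fy"],s["cy"]],[0,0,1.]])
def proj(s,P):
    return cv2.projectPoints(np.array(P,float).reshape(-1,1,3),s["rvec"],s["tvec"],K(s),None)[0].reshape(-1,2)
def back(s,uv,z):
    R=cv2.Rodrigues(s["rvec"])[0];t=np.array(s["tvec"]).reshape(3)
    C=-R.T@t; out=[]
    for u,v in np.array(uv,float).reshape(-1,2):
        d=R.T@np.linalg.solve(K(s),[u,v,1]); out.append(C+d*(z-C[2])/d[2])
    return np.array(out)
def tri(s1,a,s2,b):
    P=[]
    for s in(s1,s2): P.append(K(s)@np.c_[cv2.Rodrigues(s["rvec"])[0],np.array(s["tvec"]).reshape(3)])
    X=cv2.triangulatePoints(P[0],P[1],np.array(a,float).reshape(-1,2).T,np.array(b,float).reshape(-1,2).T)
    return (X[:3]/X[3]).T
def crop(s,x0,y0,x1,y1,k,name):
    im=s["image"][y0:y1,x0:x1,::-1]
    cv2.imwrite("pics/"+name,cv2.resize(im,None,fx=k,fy=k,interpolation=cv2.INTER_CUBIC))
E
python3 - <<'E'
from h import *
t=load("top0.npz");s=load("scene0.npz")
crop(t,200,105,365,235,4.8,"topc0.png")
crop(s,165,180,325,280,5,"scenec0.png")
print(proj(t,[[.148,.53,.2],[0,0,0],[.4,0,0],[.4,.2,0]]))
print(proj(s,[[.148,.53,.2],[0,0,0],[.4,0,0],[.4,.2,0]]))
E
```

```text
[[-130.91595911  406.33787386]
 [ 173.82081764  439.61899902]
 [ 175.90160684  262.32543161]
 [  91.26102263  262.10211032]]
[[ 135.39332997 1029.94830441]
 [ 474.13672939  450.83918576]
 [ 262.56098934  330.03559762]
 [ 198.95056258  413.83300296]]
```

View pics/topc0.png

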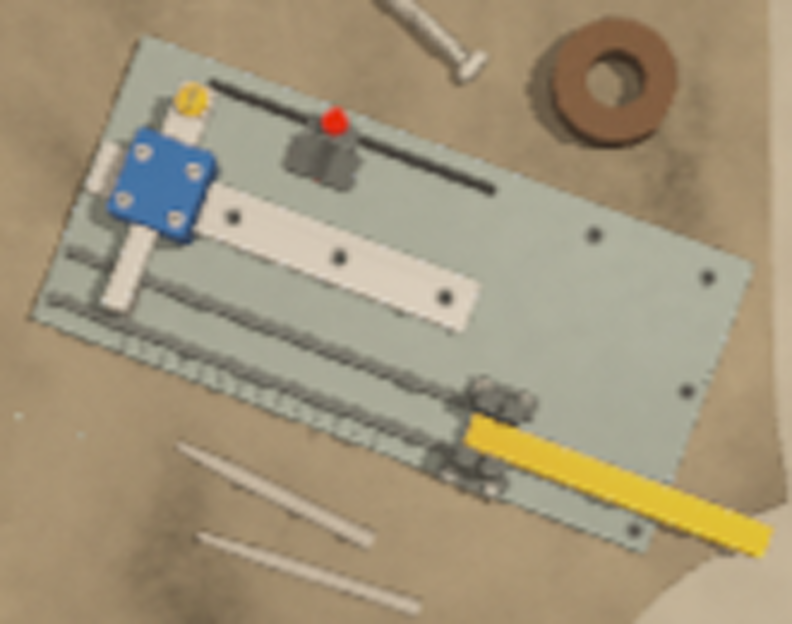

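View pics/scenec0.png

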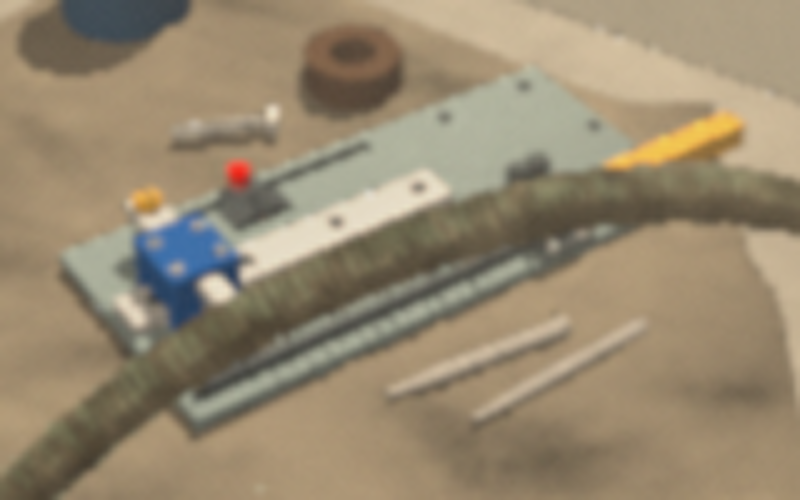

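Run:
```python
from h import *
from scipy.optimize import least_squares
t=load("top0.npz");s=load("scene0.npz")
c=lambda p:np.array(p,float).reshape(-1,2)/4.8+[200-.4,105-.4]
d=lambda p:np.array(p,float).reshape(-1,2)/5+[165-.4,180-.4]
cor=c([[140,38],[30,318],[645,550],[752,265]])
X=back(t,cor,.012);print(X)
print([np.linalg.norm(X[i]-X[i-1]) for i in range(4)])
m=np.array([[.1,.19],[-.05,.19],[-.05,-.127],[.1,-.127]])
def f(p):
    R=np.array([[np.cos(p[2]),-np.sin(p[2])],[np.sin(p[2]),np.cos(p[2])]])
    return ((m@R.T+p[:2])-X[:,:2]).ravel()
r=least_squares(f,[.5,-.2,0]);p=r.x;print(p,r.fun*1000)
ang=p[2]
R=np.array([[np.cos(p[2]),-np.sin(p[2])],[np.sin(p[2]),np.cos(p[2])]])
J=lambda uv,z,cam=t:(back(cam,uv,z)[:,:2]-p[:2])@R*1000
print("blue top corners",J(c([[147,128],[218,155],[190,243],[107,212]]),.046))
print("plunger",J(c([[191,99]]),.052))
print("bar corners",J(c([[480,412],[465,443],[773,525],[762,557]]),.028))
print("knob",J(c([[335,121]]),.03))
print("index block corners",J(c([[300,130],[285,165],[355,190],[362,157],[326,170]]),.022))
print("bar scene",J(d([[738,113],[745,130]]),.028,s))
print("tri knob",tri(t,c([335,121]),s,d([238,173])), "plunger",tri(t,c([191,98]),s,d([148,197])))
print("shaft foot",back(t,[[112,178],[250,315]],0), "plan of ridge", back(t,[[170,257]],.225))
np.save("jig.npy",p)
```

```text
[[ 0.7495634  -0.12337953  0.012     ]
 [ 0.6124727  -0.07049386  0.012     ]
 [ 0.49994696 -0.36585906  0.012     ]
 [ 0.63640408 -0.41834029  0.012     ]]
[np.float64(0.31592227233341424), np.float64(0.1469379241130855), np.float64(0.3160737960393249), np.float64(0.14620131862141753)]
[ 0.58998724 -0.26499817 -0.36561225] [ 1.7433645   0.0712095  -1.25169489  0.81370938 -2.0601527   0.13101023
  1.56848309 -1.01592911]
blue top corners [[ 52.72662747 163.92321057]
 [ 52.48378068 128.00680409]
 [  9.05302843 125.34643287]
 [  8.98655393 167.15430873]]
plunger [[ 71.7497735  148.48005088]]
bar corners [[ -15.55756525  -29.52301093]
 [ -31.78335607  -28.08804554]
 [ -16.67612058 -176.16390079]
 [ -32.54482485 -176.54122639]]
knob [[89.89931544 83.8873112 ]]
index block corners [[81.49947351 98.84566894]
 [63.11287382 99.5262842 ]
 [63.58738507 63.77244025]
 [79.68968295 66.31078965]
 [67.75290363 80.23237164]]
bar scene [[ -24.75265274 -179.88852599]
 [ -39.25998169 -171.98702823]]
tri knob [[ 0.70480246 -0.21872346  0.02597757]] plunger [[ 0.710503   -0.15211621  0.05026612]]
shaft foot [[ 0.59794792  0.1549227   0.        ]
 [ 0.28025764 -0.17303978  0.        ]] plan of ridge [[ 0.42960126 -0.04197972  0.225     ]]
```

```bash
cat >> h.py <<'E'
from scipy.spatial.transform import Rotation as Ro
def jw(x,y,z=0):
    p=np.load("jig.npy");c,s=np.cos(p[2]),np.sin(p[2])
    return np.array([p[0]+(c*x-s*y)/1000,p[1]+(s*x+c*y)/1000,z])
def wj(P):
    p=np.load("jig.npy");c,s=np.cos(p[2]),np.sin(p[2]);d=np.array(P[:2])-p[:2]
    return np.array([c*d[0]+s*d[1],-s*d[0]+c*d[1],P[2]])*1000
def delta(o,P,yaw=None):
    R=Ro.from_euler("xyz",o["ee_rot"]).as_matrix()
    d=R.T@(np.array(P)-o["tool_pos"])*1000
    print("delta",d.round(1),"turn",None if yaw is None else round(o["ee_rot"][2]-yaw,3))
def st(o):
    print("t",round(float(o["time"]),2),"pos",np.round(o["tool_pos"],4),"jig mm",wj(o["tool_pos"]).round(1),"rot",np.round(o["ee_rot"],3),"F",np.round(o["wrist_force"],1),"w",np.round(o["width"],4))
    p=np.load("jig.npy");c,s=np.cos(p[2]),np.sin(p[2]);F=o["wrist_force"];print("F jig",np.round([c*F[0]+s*F[1],-s*F[0]+c*F[1],F[2]],1),"q",np.round(o["joint_positions"],3))
E
python3 - <<'E'
from h import *
from bench import robot
o=robot.get_obs();st(o)
P=jw(30,200,.38);print(P);delta(o,P,-.366)
E
python3 -m handwheel '[{"delta_pos":[0,-20,0]},{"delta_pos":[0,-60,0]},{"delta_pos":[0,-105,0]},{"delta_pos":[0,-150,0]},{"delta_pos":[0,-175,0]},{"delta_pos":[0,-175,0]},{"delta_pos":[0,-175,0]}]' 255
```

```text
t 0.1 pos [0.148  0.5292 0.2044] jig mm [-696.7  583.7  204.4] rot [-1.571  0.002  1.298] F [ 0.3 -0.4  0.1] w 0.0941
F jig [ 0.4 -0.3  0.1] q [ 1.195  0.088  1.372  0.     1.684 -0.103]
[ 0.68950862 -0.08894279  0.38      ]
delta [-449.8 -174.9 -688. ] turn 1.664invalid input at $[0]: expected keys delta_pos, yaw
```

```bash
python3 -m handwheel '[{"delta_pos":[0,-20,0],"yaw":0},{"delta_pos":[0,-60,0],"yaw":0},{"delta_pos":[0,-105,0],"yaw":0},{"delta_pos":[0,-150,0],"yaw":0},{"delta_pos":[0,-175,0],"yaw":0},{"delta_pos":[0,-175,0],"yaw":0},{"delta_pos":[0,-175,0],"yaw":0}]' 255
```

```text
time: 0.8
tool_pos: [0.1482, 0.5297, 0.3796]
ee_rot: [-1.571, 0.001, 1.298]
wrist_force: [-0.2, 1.0, -0.6]
width: 0.0415
```

```bash
python3 -m handwheel '[{"delta_pos":[-10,0,-15],"yaw":0.04},{"delta_pos":[-30,0,-46],"yaw":0.12},{"delta_pos":[-52,0,-80],"yaw":0.22},{"delta_pos":[-75,0,-115],"yaw":0.32},{"delta_pos":[-98,0,-150],"yaw":0.42},{"delta_pos":[-120,0,-184],"yaw":0.52},{"delta_pos":[-143,0,-219],"yaw":0.62},{"delta_pos":[-166,0,-254],"yaw":0.7},{"delta_pos":[-188,0,-288],"yaw":0.78},{"delta_pos":[-210,0,-322],"yaw":0.82},{"delta_pos":[-225,0,-344],"yaw":0.83},{"delta_pos":[-225,0,-344],"yaw":0.83}]'
python3 - <<'E'
from h import *
from bench import robot
s=robot.snapshot("scene");cv2.imwrite("pics/s1.png",s["image"][:,:,::-1])
o=robot.get_obs();st(o);delta(o,jw(30,200,.38),-.366)
E
```

```text
time: 2.0
tool_pos: [0.4199, 0.2168, 0.3773]
ee_rot: [-1.571, 0.006, 0.46]
wrist_force: [0.6, -0.8, 0.4]
width: 0.0004
t 2.05 pos [0.4189 0.2182 0.3779] jig mm [-332.5  390.1  377.9] rot [-1.57   0.005  0.463] F [-0.4 -0.6 -0.5] w 0.0004
F jig [-0.2 -0.8 -0.5] q [ 0.36  -0.051  1.17   0.     2.027 -0.103]
delta [ 104.9   -2.8 -395.7] turn 0.829
```

View pics/s1.png

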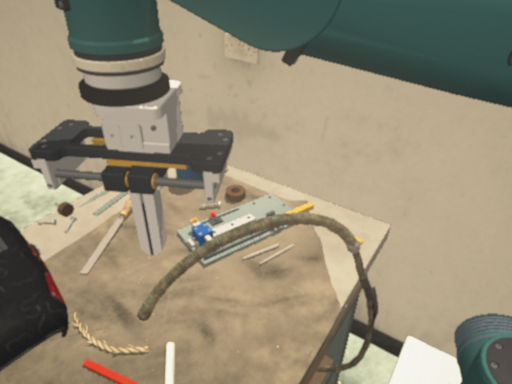

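```bash
python3 -m handwheel '[{"delta_pos":[4,0,-15],"yaw":0.04},{"delta_pos":[12,0,-45],"yaw":0.12},{"delta_pos":[23,0,-85],"yaw":0.22},{"delta_pos":[34,0,-128],"yaw":0.32},{"delta_pos":[45,0,-170],"yaw":0.42},{"delta_pos":[56,0,-212],"yaw":0.52},{"delta_pos":[67,0,-254],"yaw":0.62},{"delta_pos":[78,0,-295],"yaw":0.7},{"delta_pos":[89,0,-336],"yaw":0.78},{"delta_pos":[98,0,-370],"yaw":0.82},{"delta_pos":[105,0,-395],"yaw":0.83},{"delta_pos":[105,0,-395],"yaw":0.83}]'
python3 - <<'E'
from h import *
from bench import robot
s=robot.snapshot("scene");cv2.imwrite("pics/s2.png",s["image"][:,:,::-1])
s=robot.snapshot("top");cv2.imwrite("pics/t2.png",s["image"][:,:,::-1])
o=robot.get_obs();st(o);delta(o,jw(30,198,.12),-.366)
E
```

```text
time: 3.25
tool_pos: [0.6921, -0.0865, 0.3756]
ee_rot: [-1.572, 0.007, -0.365]
wrist_force: [-0.3, 0.2, -1.2]
width: 0.0006
t 3.35 pos [ 0.6905 -0.0838  0.3788] jig mm [ 29.1 205.1 378.8] rot [-1.571  0.004 -0.361] F [-0.  -0.   0.3] w 0.0007
F jig [ 0.  -0.   0.3] q [-2.030e-01  5.110e-01  4.900e-01  1.000e-03  2.145e+00  1.590e-01]
delta [  1.8 258.8  -7.1] turn 0.005
```

View pics/s2.png

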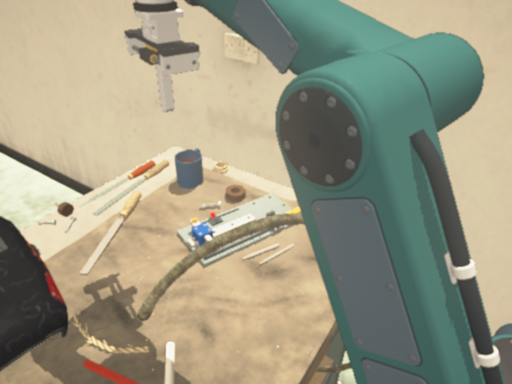

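View pics/t2.png

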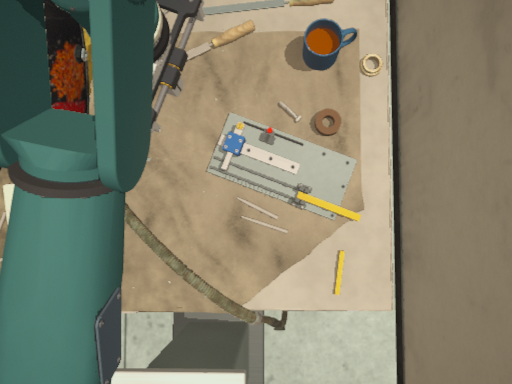

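```bash
python3 -m handwheel '[{"delta_pos":[1,25,-2],"yaw":0},{"delta_pos":[1,70,-4],"yaw":0},{"delta_pos":[2,115,-6],"yaw":0.005},{"delta_pos":[2,160,-6],"yaw":0.005},{"delta_pos":[2,205,-6],"yaw":0.005},{"delta_pos":[2,245,-6],"yaw":0.005},{"delta_pos":[2,275,-6],"yaw":0.005},{"delta_pos":[2,285,-6],"yaw":0.005},{"delta_pos":[2,285,-6],"yaw":0.005}]'
python3 - <<'E'
from h import *
from bench import robot
s=robot.snapshot("scene");crop(s,120,120,320,270,4,"s3.png")
s=robot.snapshot("top");crop(s,150,60,350,210,4,"t3.png")
o=robot.get_obs();st(o);print((proj(s,[o["tool_pos"]])-[150,60])*4);delta(o,jw(30,193,.031),-.366)
E
```

```text
time: 4.25
tool_pos: [0.689, -0.0893, 0.0947]
ee_rot: [-1.571, 0.003, -0.365]
wrist_force: [-0.1, 0.1, 0.5]
width: 0.0007
t 4.35 pos [ 0.6914 -0.0905  0.0985] jig mm [ 32.3 199.3  98.5] rot [-1.57  -0.004 -0.366] F [0.5 0.6 0.6] w 0.0007
F jig [0.3 0.8 0.6] q [-0.211  0.45   1.135  0.     1.552  0.154]
[[234.89112621 276.77974472]]
delta [-2.6 67.5 -6.3] turn 0.0
```

View pics/s3.png

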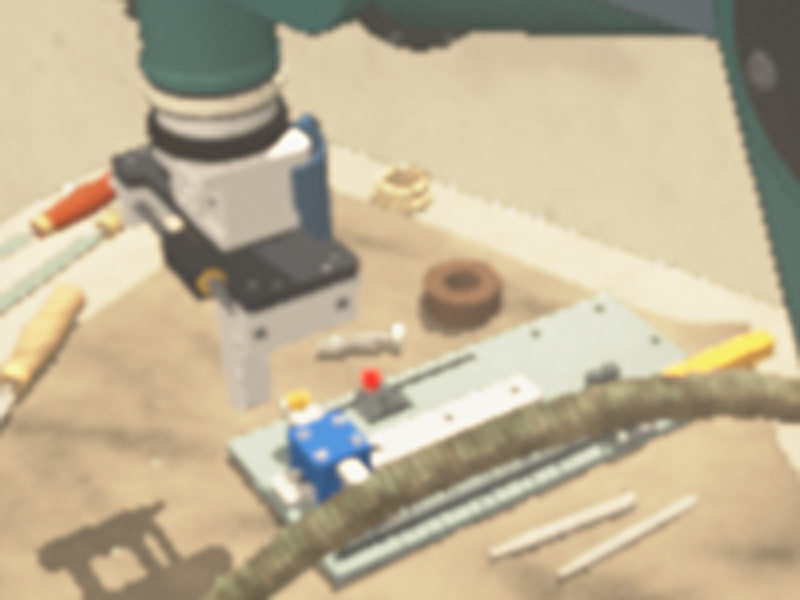

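View pics/t3.png

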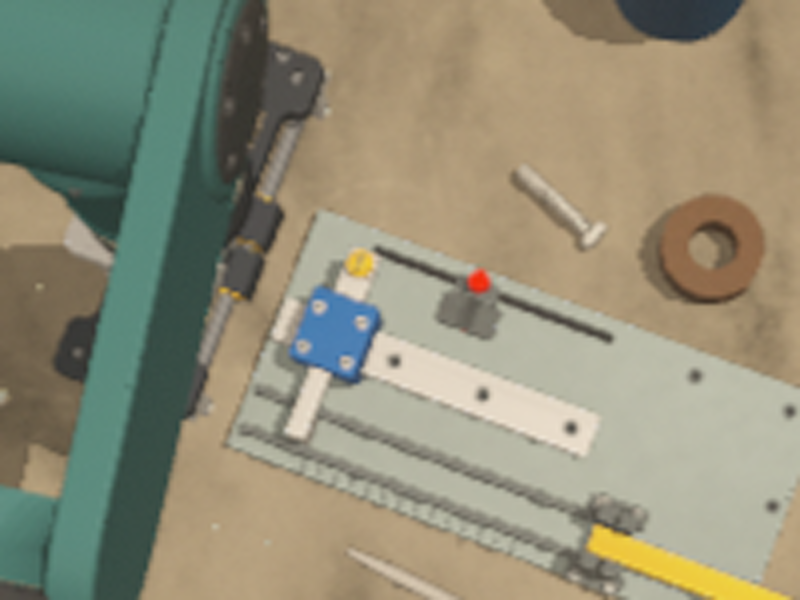

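```bash
python3 -m handwheel '[{"delta_pos":[-1,15,0],"yaw":0},{"delta_pos":[-1,35,0],"yaw":0},{"delta_pos":[-2,52,0],"yaw":0},{"delta_pos":[-2,62,0],"yaw":0},{"delta_pos":[-2,66,0],"yaw":0},{"delta_pos":[-2,66,0],"yaw":0},{"delta_pos":[-2,66,0],"yaw":0}]'
python3 - <<'E'
from h import *
from bench import robot
s=robot.snapshot("scene");crop(s,120,120,320,270,4,"s4.png")
o=robot.get_obs();st(o);delta(o,jw(30,175,.032),-.366)
E
```

```text
time: 5.05
tool_pos: [0.6894, -0.0906, 0.0307]
ee_rot: [-1.57, -0.002, -0.367]
wrist_force: [0.6, 0.5, -0.1]
width: 0.0004
t 5.1 pos [ 0.6896 -0.0907  0.0309] jig mm [ 30.7 198.4  30.9] rot [-1.57  -0.002 -0.367] F [-0.4 -0.3 -0.6] w 0.0001
F jig [-0.3 -0.4 -0.6] q [-0.212  0.489  1.218  0.     1.432  0.155]
delta [ -0.6  -1.1 -23.4] turn -0.001
```

View pics/s4.png

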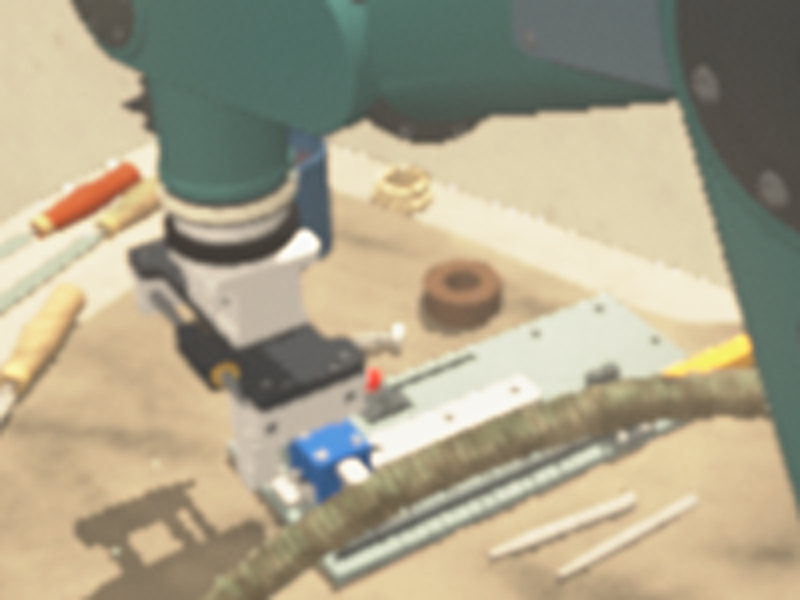

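```bash
python3 -m handwheel '[{"delta_pos":[-0.5,0,-4],"yaw":0},{"delta_pos":[-0.5,0,-9],"yaw":0},{"delta_pos":[-0.5,0,-14],"yaw":0},{"delta_pos":[-0.5,0,-18],"yaw":0},{"delta_pos":[-0.5,0,-21],"yaw":0},{"delta_pos":[-0.5,0,-24],"yaw":0},{"delta_pos":[-0.5,0,-27],"yaw":0},{"delta_pos":[-0.5,0,-30],"yaw":0},{"delta_pos":[-0.5,0,-32],"yaw":0},{"delta_pos":[-0.5,0,-34],"yaw":0}]'
python3 - <<'E'
from h import *
from bench import robot
s=robot.snapshot("scene");crop(s,120,120,320,270,4,"s5.png")
o=robot.get_obs();st(o)
E
```

```text
time: 6.1
tool_pos: [0.676, -0.122, 0.0296]
ee_rot: [-1.571, -0.0, -0.367]
wrist_force: [0.5, 1.3, 0.8]
width: 0.0005
t 6.15 pos [ 0.6758 -0.1224  0.0296] jig mm [ 29.2 163.9  29.6] rot [-1.571 -0.    -0.367] F [-0.   1.1  0.7] w 0.0007
F jig [-0.4  1.   0.7] q [-0.262  0.473  1.243 -0.     1.425  0.106]
```

View pics/s5.png

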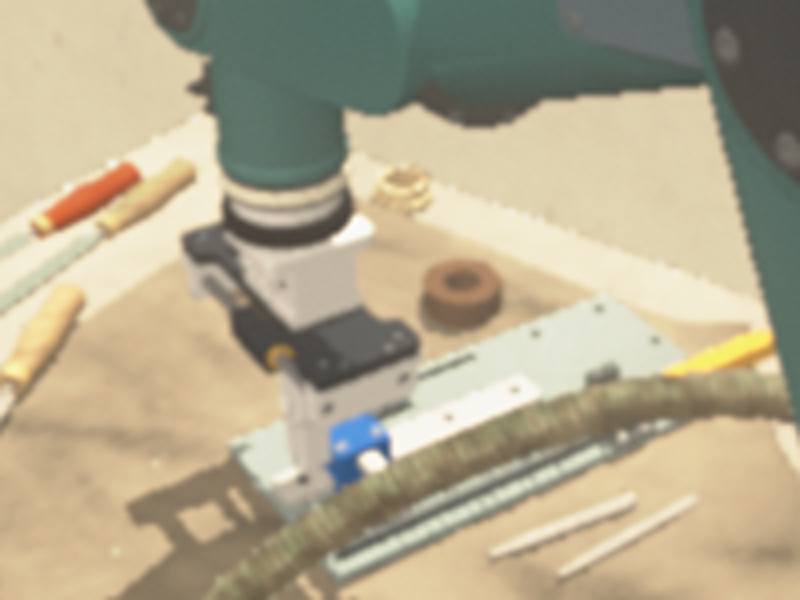

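```bash
python3 -m handwheel '[{"delta_pos":[0,-1,-2],"yaw":0},{"delta_pos":[0,-1,-4],"yaw":0},{"delta_pos":[0,-1,-6],"yaw":0},{"delta_pos":[0,-1,-8],"yaw":0},{"delta_pos":[0,-1,-10],"yaw":0},{"delta_pos":[0,-1,-12],"yaw":0},{"delta_pos":[0,-1,-14],"yaw":0},{"delta_pos":[0,-1,-16],"yaw":0},{"delta_pos":[0,-1,-18],"yaw":0},{"delta_pos":[0,-1,-20],"yaw":0}]'
python3 - <<'E'
from h import *
from bench import robot
o=robot.get_obs();st(o)
E
```

```text
time: 7.15
tool_pos: [0.6686, -0.1407, 0.0304]
ee_rot: [-1.571, 0.0, -0.367]
wrist_force: [0.3, 2.0, -1.4]
width: 0.0004
t 7.15 pos [ 0.6686 -0.1407  0.0304] jig mm [ 29.  144.1  30.4] rot [-1.571  0.    -0.367] F [ 0.3  2.  -1.4] w 0.0004
F jig [-0.4  1.9 -1.4] q [-0.29   0.465  1.253  0.     1.424  0.076]
```

```bash
python3 -m handwheel '[{"delta_pos":[0,0,-1.5],"yaw":0},{"delta_pos":[0,0,-3],"yaw":0},{"delta_pos":[0,0,-4.5],"yaw":0},{"delta_pos":[0,0,-6],"yaw":0},{"delta_pos":[0,0,-7.5],"yaw":0},{"delta_pos":[0,0,-9],"yaw":0},{"delta_pos":[0,0,-10],"yaw":0}]'
python3 - <<'E'
from h import *
from bench import robot
o=robot.get_obs();st(o)
E
python3 -m handwheel '[{"delta_pos":[0,0,-1],"yaw":0},{"delta_pos":[0,0,-2],"yaw":0},{"delta_pos":[0,0,-3],"yaw":0},{"delta_pos":[0,0,-4],"yaw":0},{"delta_pos":[0,0,-5],"yaw":0},{"delta_pos":[0,0,-6],"yaw":0}]'
python3 - <<'E'
from h import *
from bench import robot
o=robot.get_obs();st(o)
E
```

```text
time: 7.85
tool_pos: [0.6651, -0.1502, 0.0305]
ee_rot: [-1.571, -0.0, -0.367]
wrist_force: [-1.0, 1.4, -0.8]
width: 0.0005
t 7.85 pos [ 0.6651 -0.1502  0.0305] jig mm [ 29.1 134.1  30.5] rot [-1.571 -0.    -0.367] F [-1.   1.4 -0.8] w 0.0005
F jig [-1.4  0.9 -0.8] q [-0.305  0.462  1.257  0.     1.423  0.062]
time: 8.45
tool_pos: [0.6636, -0.154, 0.0305]
ee_rot: [-1.568, -0.0, -0.366]
wrist_force: [2.4, 6.8, 0.0]
width: 0.0005
t 8.45 pos [ 0.6636 -0.154   0.0305] jig mm [ 29.1 129.9  30.5] rot [-1.568 -0.    -0.366] F [2.4 6.8 0. ] w 0.0005
F jig [-0.2  7.2  0. ] q [-0.313  0.46   1.26   0.003  1.422  0.053]
```

```bash
cat > o.py <<'E'
from h import *
from bench import robot
o=robot.get_obs();st(o)
E
for i in 1; do python3 -m handwheel '[{"delta_pos":[0,0,-1],"yaw":0},{"delta_pos":[0,0,-2],"yaw":0},{"delta_pos":[0,0,-3],"yaw":0},{"delta_pos":[0,0,-4],"yaw":0}]'; done
python3 o.py
```

```text
time: 8.85
tool_pos: [0.6631, -0.1552, 0.0306]
ee_rot: [-1.563, -0.0, -0.365]
wrist_force: [2.9, 10.5, 0.2]
width: 0.0004
t 8.85 pos [ 0.6631 -0.1552  0.0306] jig mm [ 29.1 128.7  30.6] rot [-1.563 -0.    -0.365] F [ 2.9 10.5  0.2] w 0.0004
F jig [-1.1 10.9  0.2] q [-0.317  0.459  1.261  0.007  1.421  0.047]
```

```bash
python3 -m handwheel '[{"delta_pos":[0,0,-1],"yaw":0},{"delta_pos":[0,0,-2],"yaw":0}]'
python3 o.py
```

```text
time: 9.05
tool_pos: [0.6625, -0.1567, 0.0306]
ee_rot: [-1.563, -0.0, -0.365]
wrist_force: [3.5, 11.3, -0.5]
width: 0.0004
t 9.05 pos [ 0.6625 -0.1567  0.0306] jig mm [ 29.  127.1  30.6] rot [-1.563 -0.    -0.365] F [ 3.5 11.3 -0.5] w 0.0004
F jig [-0.8 11.8 -0.5] q [-0.32   0.458  1.262  0.008  1.421  0.044]
```

Sliding up the ramp at about 11–12 N (the ramp force). Continue carefully.

```bash
python3 -m handwheel '[{"delta_pos":[0,0,-1],"yaw":0},{"delta_pos":[0,0,-2],"yaw":0},{"delta_pos":[0,0,-3],"yaw":0},{"delta_pos":[0,0,-4],"yaw":0}]'
python3 o.py
```

```text
time: 9.45
tool_pos: [0.6613, -0.1599, 0.0306]
ee_rot: [-1.562, -0.0, -0.365]
wrist_force: [3.6, 12.3, 0.2]
width: 0.0003
t 9.45 pos [ 0.6613 -0.1599  0.0306] jig mm [ 29.  123.6  30.6] rot [-1.562 -0.    -0.365] F [ 3.6 12.3  0.2] w 0.0003
F jig [-1.  12.8  0.2] q [-0.325  0.457  1.263  0.009  1.42   0.038]
```

```bash
python3 -m handwheel '[{"delta_pos":[0,0,-1],"yaw":0},{"delta_pos":[0,0,-2],"yaw":0},{"delta_pos":[0,0,-3],"yaw":0},{"delta_pos":[0,0,-4],"yaw":0}]'
python3 o.py
python3 - <<'E'
from h import *
from bench import robot
s=robot.snapshot("scene");crop(s,120,120,320,270,4,"s6.png")
E
```

```text
time: 9.85
tool_pos: [0.6583, -0.1684, 0.0306]
ee_rot: [-1.571, -0.001, -0.367]
wrist_force: [0.4, 3.7, -0.0]
width: 0.0005
t 9.85 pos [ 0.6583 -0.1684  0.0306] jig mm [ 29.3 114.6  30.6] rot [-1.571e+00 -1.000e-03 -3.670e-01] F [ 0.4  3.7 -0. ] w 0.0005
F jig [-0.9  3.6 -0. ] q [-0.334  0.456  1.265  0.     1.42   0.032]
```

View pics/s6.png

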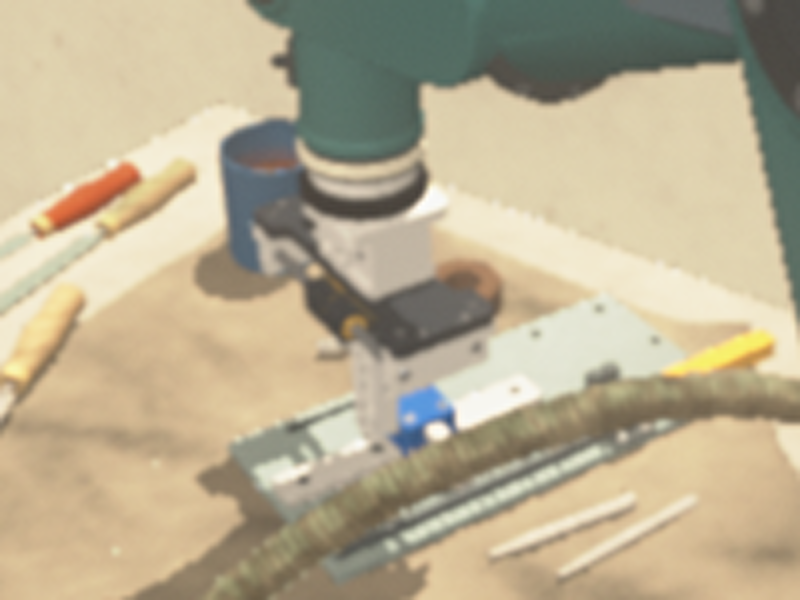

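```bash
python3 -m handwheel '[{"delta_pos":[0,0,-1],"yaw":0},{"delta_pos":[0,0,-1],"yaw":0}]'
python3 o.py
python3 -m handwheel '[{"delta_pos":[0,0,-1],"yaw":0},{"delta_pos":[0,0,-1],"yaw":0}]'
python3 o.py
```

```text
time: 10.1
tool_pos: [0.6582, -0.1688, 0.0306]
ee_rot: [-1.569, -0.001, -0.367]
wrist_force: [1.0, 6.1, -0.3]
width: 0.0007
t 10.1 pos [ 0.6582 -0.1688  0.0306] jig mm [ 29.3 114.3  30.6] rot [-1.569e+00 -1.000e-03 -3.670e-01] F [ 1.   6.1 -0.3] w 0.0007
F jig [-1.2  6.  -0.3] q [-0.336  0.456  1.265  0.002  1.42   0.031]
time: 10.3
tool_pos: [0.6581, -0.1689, 0.0306]
ee_rot: [-1.567, -0.001, -0.367]
wrist_force: [2.3, 6.4, -1.0]
width: 0.0007
t 10.3 pos [ 0.6581 -0.1689  0.0306] jig mm [ 29.3 114.1  30.6] rot [-1.567e+00 -1.000e-03 -3.670e-01] F [ 2.3  6.4 -1. ] w 0.0007
F jig [-0.1  6.8 -1. ] q [-0.337  0.456  1.265  0.004  1.42   0.03 ]
```

```bash
python3 -m handwheel '[{"delta_pos":[0,0,4],"yaw":0},{"delta_pos":[0,0,14],"yaw":0},{"delta_pos":[0,-15,35],"yaw":0},{"delta_pos":[0,-40,65],"yaw":0},{"delta_pos":[0,-65,85],"yaw":0},{"delta_pos":[0,-70,88],"yaw":0},{"delta_pos":[0,-70,88],"yaw":0}]'
python3 o.py
python3 - <<'E'
from h import *
from bench import robot
s=robot.snapshot("top");crop(s,200,105,365,235,4.8,"t7.png");np.savez("top7.npz",**s)
s=robot.snapshot("scene");crop(s,165,180,325,280,5,"s7.png");np.savez("scene7.npz",**s)
E
```

```text
time: 11.0
tool_pos: [0.6898, -0.0887, 0.1019]
ee_rot: [-1.572, -0.003, -0.366]
wrist_force: [-0.4, 0.3, -0.4]
width: 0.0003
t 11.0 pos [ 0.6898 -0.0887  0.1019] jig mm [ 30.2 200.3 101.9] rot [-1.572 -0.003 -0.366] F [-0.4  0.3 -0.4] w 0.0003
F jig [-0.4  0.1 -0.4] q [-2.090e-01  4.450e-01  1.135e+00 -1.000e-03  1.558e+00  1.580e-01]
```

View pics/t7.png

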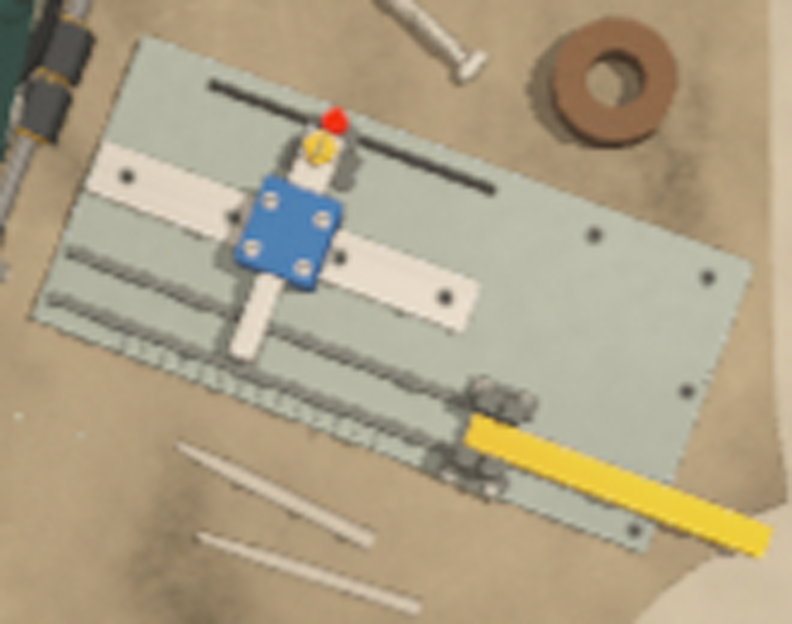

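View pics/s7.png

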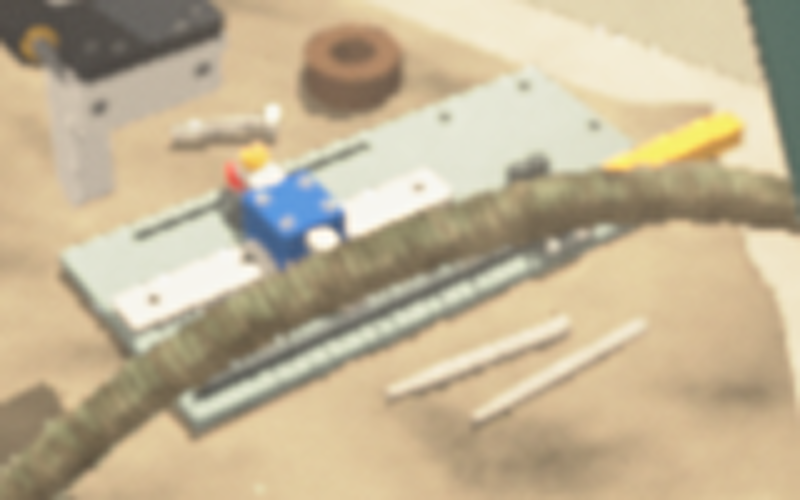

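Run:
```python
from h import *
t=load("top7.npz");t0=load("top0.npz")
c=lambda p:np.array(p,float).reshape(-1,2)/4.8+[200-.4,105-.4]
J=lambda uv,z:np.array([wj(P) for P in back(t,c(uv),z)]).round(1)
print("plunger",J([[319,148]],.052))
print("blue",J([[267,175],[343,203],[316,290],[234,262]],.046), J([[267,175],[343,203],[316,290],[234,262]],.046).mean(0))
print("blue0",J([[147,128],[218,155],[190,243],[107,212]],.046).mean(0))
print("knob",J([[335,121]],.03),J([[335,121]],.026))
# red/blue/yellow centroids subpixel
for n,s in(("0",t0),("7",t)):
    im=cv2.cvtColor(s["image"],cv2.COLOR_RGB2HSV)
    for nm,lo,hi,z,x0,x1,y0,y1 in(("blue",(100,120,60),(125,255,255),.046,215,300,120,190),("yel",(15,140,120),(35,255,255),.052,225,275,115,150),("red",(0,180,120),(6,255,255),.027,255,285,115,145)):
        m=cv2.inRange(im,lo,hi).astype(float);mm=np.zeros_like(m);mm[y0:y1,x0:x1]=m[y0:y1,x0:x1]
        v,u=np.nonzero(mm);print(n,nm,len(u),wj(back(s,[[u.mean(),v.mean()]],z)[0]).round(1))
# enlarged index block zoom
a=t0["image"][120:150,240:290,::-1];b=t["image"][120:150,240:290,::-1]
cv2.imwrite("pics/z.png",cv2.resize(np.vstack([a,b]),None,fx=9,fy=9,interpolation=cv2.INTER_CUBIC))
```

```text
plunger [[71.1 84.2 52. ]]
blue [[ 51.7 103.1  46. ]
 [ 51.9  65.   46. ]
 [  9.2  62.3  46. ]
 [  8.  102.8  46. ]] [30.2 83.3 46. ]
blue0 [ 30.825 146.1    46.   ]
knob [[89.9 83.9 30. ]] [[90.7 84.3 26. ]]
0 blue 249 [ 30.7 147.4  46. ]
0 yel 29 [ 70.9 147.6  52. ]
0 red 19 [89.5 84.4 27. ]
7 blue 242 [30.6 83.4 46. ]
7 yel 27 [71.3 83.7 52. ]
7 red 17 [90.  84.1 27. ]
```

View pics/z.png

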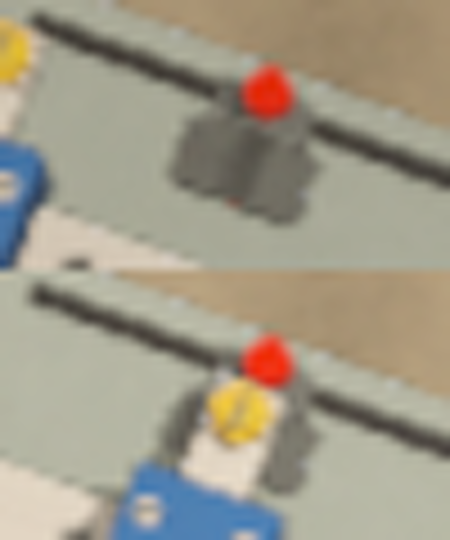

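```bash
python3 - <<'E'
from h import *
from bench import robot
o=robot.get_obs();delta(o,jw(-25,-215,.15),-.3656)
E
python3 -m handwheel '[{"delta_pos":[-1,-15,-8],"yaw":0},{"delta_pos":[-4,-30,-30],"yaw":0},{"delta_pos":[-9,-45,-70],"yaw":0},{"delta_pos":[-15,-48,-112],"yaw":0},{"delta_pos":[-20,-48,-155],"yaw":0},{"delta_pos":[-26,-48,-198],"yaw":0},{"delta_pos":[-32,-48,-240],"yaw":0},{"delta_pos":[-38,-48,-283],"yaw":0},{"delta_pos":[-43,-48,-325],"yaw":0},{"delta_pos":[-49,-48,-365],"yaw":0},{"delta_pos":[-53,-48,-400],"yaw":0},{"delta_pos":[-55,-48,-415],"yaw":0}]'
python3 o.py
```

```text
delta [ -52.8  -50.4 -414.1] turn -0.002
time: 12.3
tool_pos: [0.4851, -0.4596, 0.148]
ee_rot: [-1.571, 0.002, -0.372]
wrist_force: [0.8, -0.4, -0.3]
width: 0.0005
t 12.3 pos [ 0.4851 -0.4596  0.148 ] jig mm [ -28.3 -219.3  148. ] rot [-1.571  0.002 -0.372] F [ 0.8 -0.4 -0.3] w 0.0005
F jig [ 0.9 -0.1 -0.3] q [-8.430e-01  3.680e-01  1.147e+00 -1.000e-03  1.627e+00 -4.700e-01]
```

```bash
python3 -m handwheel '[{"delta_pos":[1,20,0],"yaw":0},{"delta_pos":[2,60,2],"yaw":0},{"delta_pos":[2,95,2],"yaw":0},{"delta_pos":[2,115,2],"yaw":0},{"delta_pos":[2,124,2],"yaw":0},{"delta_pos":[2,127,2],"yaw":0},{"delta_pos":[2,127,2],"yaw":0}]'
python3 o.py
python3 - <<'E'
from h import *
from bench import robot
s=robot.snapshot("top");crop(s,200,105,365,235,4.8,"t8.png")
print((proj(s,[robot.get_obs()["tool_pos"]])-[200,105])*4.8)
s=robot.snapshot("scene");crop(s,165,150,325,270,5,"s8.png")
E
```

```text
time: 13.0
tool_pos: [0.4916, -0.4552, 0.0223]
ee_rot: [-1.571, -0.001, -0.367]
wrist_force: [-1.1, 0.1, 0.3]
width: 0.0004
t 13.0 pos [ 0.4916 -0.4552  0.0223] jig mm [ -23.9 -212.8   22.3] rot [-1.571e+00 -1.000e-03 -3.670e-01] F [-1.1  0.1  0.3] w 0.0004
F jig [-1.  -0.3  0.3] q [-0.832  0.442  1.302  0.     1.396 -0.465]
[[838.37661175 564.64025837]]
```

View pics/t8.png

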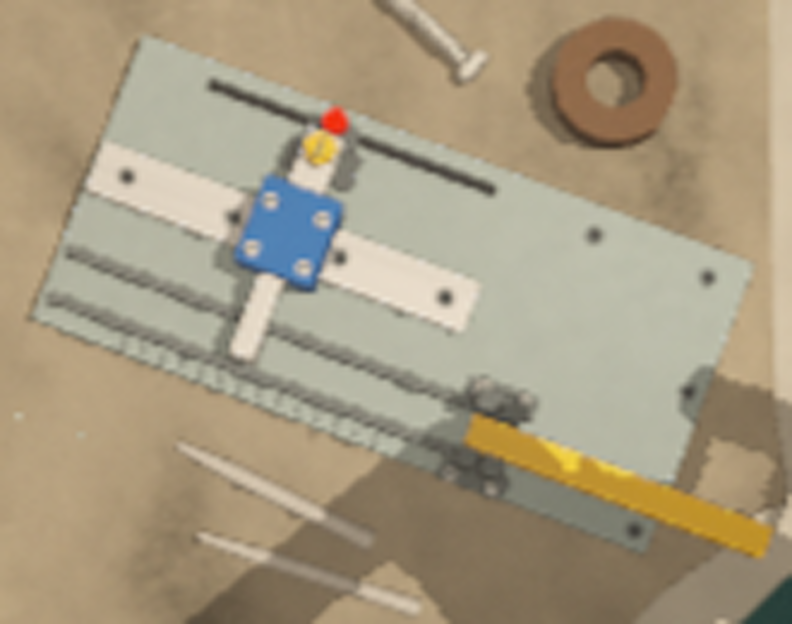

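View pics/s8.png

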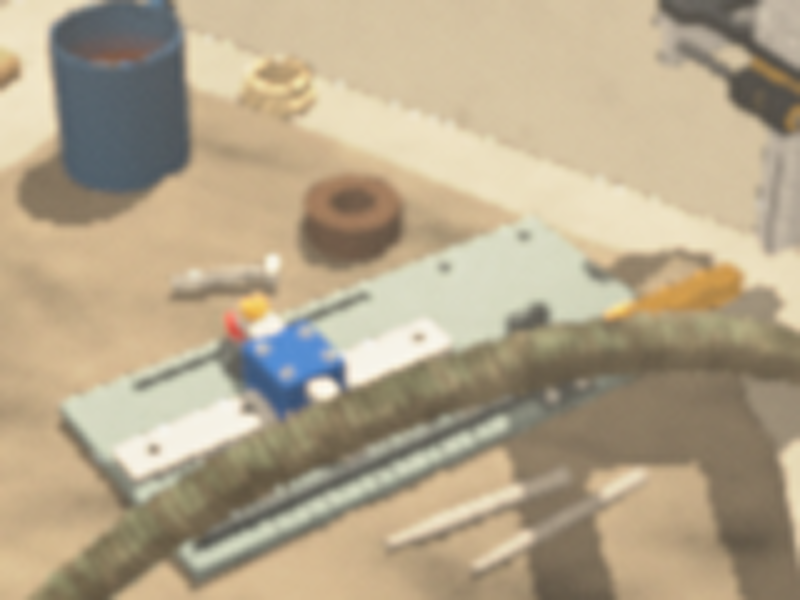

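```bash
python3 -m handwheel '[{"delta_pos":[-1,1,5],"yaw":0},{"delta_pos":[-1,2,12],"yaw":0},{"delta_pos":[-1,2,18],"yaw":0},{"delta_pos":[-1,2,22],"yaw":0},{"delta_pos":[-1,2,25],"yaw":0},{"delta_pos":[-1,2,28],"yaw":0},{"delta_pos":[-1,2,31],"yaw":0},{"delta_pos":[-1,2,34],"yaw":0},{"delta_pos":[-1,2,37],"yaw":0},{"delta_pos":[-1,2,40],"yaw":0}]'
python3 o.py
python3 - <<'E'
from h import *
from bench import robot
s=robot.snapshot("top");crop(s,200,105,365,235,4.8,"t9.png")
E
```

```text
time: 14.1
tool_pos: [0.5046, -0.4173, 0.0195]
ee_rot: [-1.571, -0.0, -0.367]
wrist_force: [-0.9, -2.7, 0.2]
width: 0.0008
t 14.1 pos [ 0.5046 -0.4173  0.0195] jig mm [ -25.3 -172.8   19.5] rot [-1.571 -0.    -0.367] F [-0.9 -2.7  0.2] w 0.0008
F jig [ 0.1 -2.9  0.2] q [-0.777  0.414  1.347 -0.     1.38  -0.41 ]
```

View pics/t9.png

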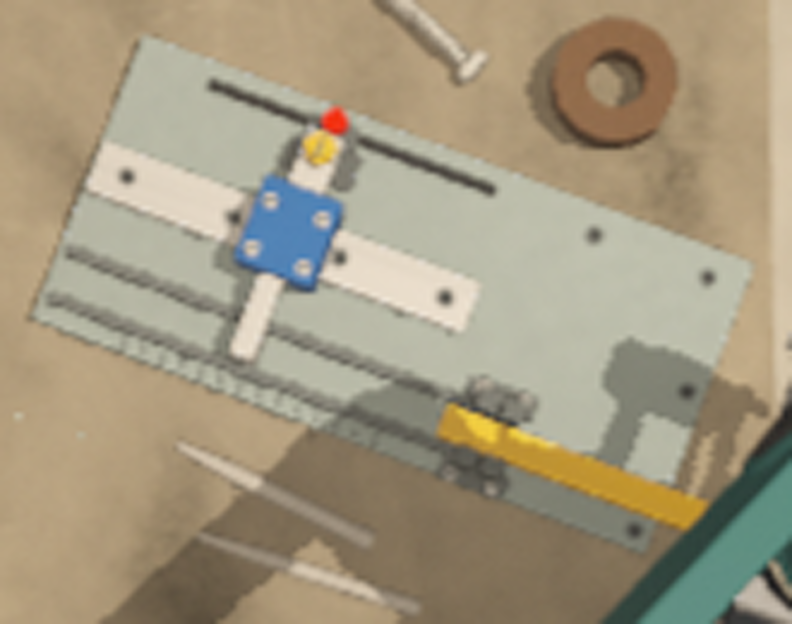

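```bash
python3 -m handwheel '[{"delta_pos":[0,-1,3],"yaw":0},{"delta_pos":[0,-1,6],"yaw":0},{"delta_pos":[0,-1,9],"yaw":0},{"delta_pos":[0,-1,12],"yaw":0},{"delta_pos":[0,-1,15],"yaw":0},{"delta_pos":[0,-1,18],"yaw":0},{"delta_pos":[0,-1,21],"yaw":0},{"delta_pos":[0,-1,24],"yaw":0},{"delta_pos":[0,-1,27],"yaw":0},{"delta_pos":[0,-1,30],"yaw":0},{"delta_pos":[0,-1,33],"yaw":0},{"delta_pos":[0,-1,36],"yaw":0}]'
python3 o.py
python3 -m handwheel '[{"delta_pos":[0,0,3],"yaw":0},{"delta_pos":[0,0,6],"yaw":0},{"delta_pos":[0,0,9],"yaw":0},{"delta_pos":[0,0,12],"yaw":0},{"delta_pos":[0,0,15],"yaw":0},{"delta_pos":[0,0,18],"yaw":0},{"delta_pos":[0,0,21],"yaw":0},{"delta_pos":[0,0,24],"yaw":0},{"delta_pos":[0,0,27],"yaw":0},{"delta_pos":[0,0,30],"yaw":0},{"delta_pos":[0,0,32],"yaw":0}]'
python3 o.py
python3 - <<'E'
from h import *
from bench import robot
s=robot.snapshot("top");crop(s,200,105,365,235,4.8,"t10.png");np.savez("top10.npz",**s)
E
```

```text
time: 15.35
tool_pos: [0.5176, -0.3833, 0.0204]
ee_rot: [-1.571, -0.0, -0.367]
wrist_force: [-1.0, -1.9, -1.0]
width: 0.0006
t 15.35 pos [ 0.5176 -0.3833  0.0204] jig mm [ -25.3 -136.4   20.4] rot [-1.571 -0.    -0.367] F [-1.  -1.9 -1. ] w 0.0006
F jig [-0.3 -2.1 -1. ] q [-0.725  0.391  1.377  0.     1.374 -0.359]
time: 16.45
tool_pos: [0.5292, -0.3534, 0.0204]
ee_rot: [-1.571, 0.0, -0.367]
wrist_force: [-1.0, -2.0, -2.1]
width: 0.0009
t 16.45 pos [ 0.5292 -0.3534  0.0204] jig mm [ -25.2 -104.3   20.4] rot [-1.571  0.    -0.367] F [-1.  -2.  -2.1] w 0.0009
F jig [-0.2 -2.2 -2.1] q [-0.678  0.375  1.398  0.     1.368 -0.311]
```

View pics/t10.png

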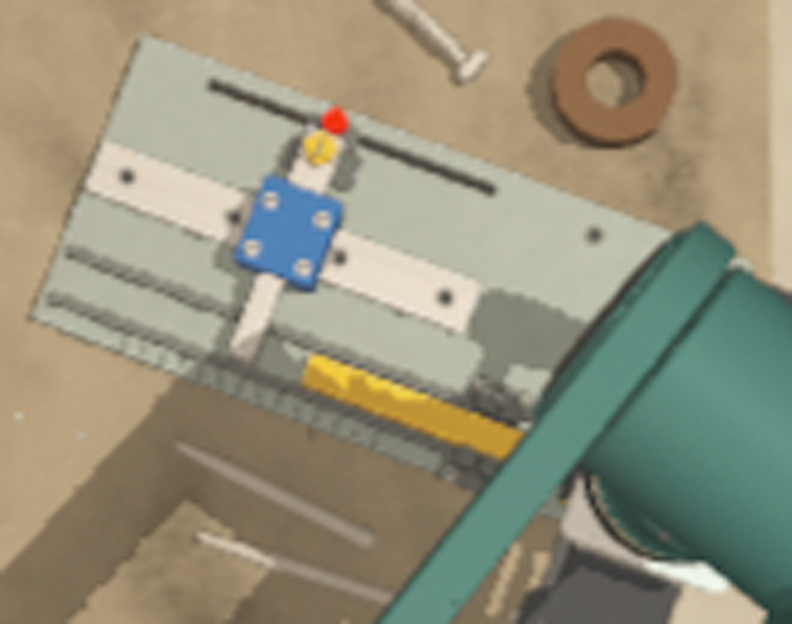

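```bash
python3 - <<'E'
from h import *
t=load("top10.npz")
c=lambda p:np.array(p,float).reshape(-1,2)/4.8+[200-.4,105-.4]
J=lambda uv,z:np.array([wj(P) for P in back(t,c(uv),z)]).round(1)
print(J([[315,355],[302,385]],.028))
E
python3 -m handwheel '[{"delta_pos":[0,0,2],"yaw":0},{"delta_pos":[0,0,4],"yaw":0},{"delta_pos":[0,0,6],"yaw":0},{"delta_pos":[0,0,8],"yaw":0},{"delta_pos":[0,0,10],"yaw":0},{"delta_pos":[0,0,11],"yaw":0},{"delta_pos":[0,0,12],"yaw":0},{"delta_pos":[0,0,13],"yaw":0}]'
python3 o.py
```

```text
[[-17.9  53.   28. ]
 [-33.4  53.7  28. ]]
time: 17.3
tool_pos: [0.5338, -0.3416, 0.0205]
ee_rot: [-1.571, -0.0, -0.367]
wrist_force: [-1.8, -2.0, -0.7]
width: 0.0006
t 17.3 pos [ 0.5338 -0.3416  0.0205] jig mm [-25.1 -91.6  20.5] rot [-1.571 -0.    -0.367] F [-1.8 -2.  -0.7] w 0.0006
F jig [-0.9 -2.5 -0.7] q [-0.659  0.37   1.406 -0.     1.366 -0.292]
```

```bash
python3 -m handwheel '[{"delta_pos":[0,0,1],"yaw":0},{"delta_pos":[0,0,2],"yaw":0},{"delta_pos":[0,0,3],"yaw":0},{"delta_pos":[0,0,4],"yaw":0},{"delta_pos":[0,0,5],"yaw":0},{"delta_pos":[0,0,6],"yaw":0}]'
python3 o.py
python3 -m handwheel '[{"delta_pos":[0,0,0.7],"yaw":0},{"delta_pos":[0,0,1.4],"yaw":0},{"delta_pos":[0,0,2],"yaw":0}]'
python3 o.py
```

```text
time: 17.9
tool_pos: [0.5359, -0.3359, 0.0205]
ee_rot: [-1.571, -0.0, -0.367]
wrist_force: [-0.2, -2.1, -0.4]
width: 0.0006
t 17.9 pos [ 0.5359 -0.3359  0.0205] jig mm [-25.1 -85.6  20.5] rot [-1.571 -0.    -0.367] F [-0.2 -2.1 -0.4] w 0.0006
F jig [ 0.6 -2.  -0.4] q [-0.65   0.367  1.409  0.     1.365 -0.283]
time: 18.2
tool_pos: [0.5366, -0.3341, 0.0205]
ee_rot: [-1.571, -0.0, -0.367]
wrist_force: [-0.9, -0.9, -0.5]
width: 0.0005
t 18.2 pos [ 0.5366 -0.3341  0.0205] jig mm [-25.2 -83.6  20.5] rot [-1.571 -0.    -0.367] F [-0.9 -0.9 -0.5] w 0.0005
F jig [-0.5 -1.2 -0.5] q [-0.647  0.366  1.41   0.     1.365 -0.28 ]
```

```bash
python3 -m handwheel '[{"delta_pos":[0,0,0.5],"yaw":0},{"delta_pos":[0,0,1],"yaw":0}]'
python3 o.py
python3 - <<'E'
from h import *
from bench import robot
s=robot.snapshot("top");crop(s,200,105,365,235,4.8,"t11.png");np.savez("top11.npz",**s)
E
```

```text
time: 18.4
tool_pos: [0.537, -0.3332, 0.0205]
ee_rot: [-1.571, -0.0, -0.367]
wrist_force: [-0.8, -2.9, -0.6]
width: 0.0004
t 18.4 pos [ 0.537  -0.3332  0.0205] jig mm [-25.1 -82.6  20.5] rot [-1.571 -0.    -0.367] F [-0.8 -2.9 -0.6] w 0.0004
F jig [ 0.3 -3.  -0.6] q [-0.645  0.366  1.411  0.     1.365 -0.278]
```

View pics/t11.png

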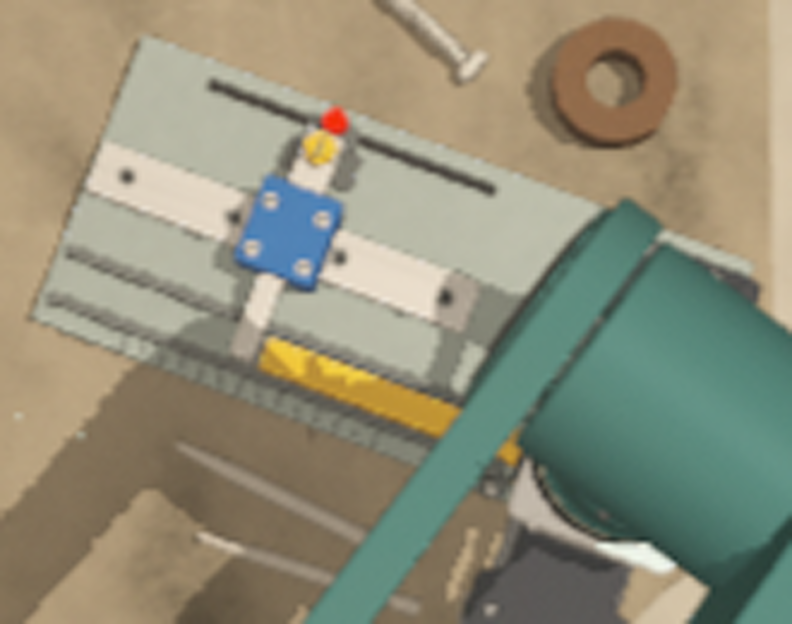

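```bash
python3 -m handwheel '[{"delta_pos":[0,0,0.5],"yaw":0},{"delta_pos":[0,0,1],"yaw":0}]'
python3 o.py
python3 -m handwheel '[{"delta_pos":[0,0,0.5],"yaw":0},{"delta_pos":[0,0,1],"yaw":0}]'
python3 o.py
```

```text
time: 18.65
tool_pos: [0.5373, -0.3323, 0.0205]
ee_rot: [-1.571, -0.0, -0.367]
wrist_force: [-1.5, -2.5, -1.3]
width: 0.0003
t 18.65 pos [ 0.5373 -0.3323  0.0205] jig mm [-25.1 -81.7  20.5] rot [-1.571 -0.    -0.367] F [-1.5 -2.5 -1.3] w 0.0003
F jig [-0.5 -2.9 -1.3] q [-0.644  0.366  1.411 -0.     1.365 -0.277]
time: 18.85
tool_pos: [0.5377, -0.3313, 0.0205]
ee_rot: [-1.571, -0.0, -0.367]
wrist_force: [-0.5, -1.7, 1.0]
width: 0.0005
t 18.85 pos [ 0.5377 -0.3313  0.0205] jig mm [-25.1 -80.6  20.5] rot [-1.571 -0.    -0.367] F [-0.5 -1.7  1. ] w 0.0005
F jig [ 0.2 -1.8  1. ] q [-0.642  0.365  1.412  0.     1.365 -0.275]
```

```bash
python3 -m handwheel '[{"delta_pos":[0,0,0.5],"yaw":0},{"delta_pos":[0,0,1],"yaw":0}]'
python3 o.py
python3 -m handwheel '[{"delta_pos":[0,0,0.5],"yaw":0},{"delta_pos":[0,0,1],"yaw":0}]'
python3 o.py
```

```text
time: 19.05
tool_pos: [0.5378, -0.3309, 0.0205]
ee_rot: [-1.572, -0.0, -0.367]
wrist_force: [-2.1, -4.3, 0.3]
width: 0.0005
t 19.05 pos [ 0.5378 -0.3309  0.0205] jig mm [-25.2 -80.2  20.5] rot [-1.572 -0.    -0.367] F [-2.1 -4.3  0.3] w 0.0005
F jig [-0.4 -4.7  0.3] q [-6.410e-01  3.650e-01  1.412e+00 -1.000e-03  1.364e+00 -2.730e-01]
time: 19.25
tool_pos: [0.5379, -0.3308, 0.0205]
ee_rot: [-1.573, -0.0, -0.367]
wrist_force: [-1.6, -6.2, -0.8]
width: 0.0002
t 19.25 pos [ 0.5379 -0.3308  0.0205] jig mm [-25.2 -80.1  20.5] rot [-1.573 -0.    -0.367] F [-1.6 -6.2 -0.8] w 0.0002
F jig [ 0.8 -6.4 -0.8] q [-0.64   0.365  1.412 -0.003  1.364 -0.272]
```

```bash
python3 -m handwheel '[{"delta_pos":[0,0,0],"yaw":0},{"delta_pos":[0,0,0],"yaw":0},{"delta_pos":[0,0,0],"yaw":0},{"delta_pos":[0,0,-3],"yaw":0},{"delta_pos":[0,0,-10],"yaw":0},{"delta_pos":[0,0,-25],"yaw":0},{"delta_pos":[0,-15,-50],"yaw":0},{"delta_pos":[0,-50,-80],"yaw":0},{"delta_pos":[0,-95,-110],"yaw":0},{"delta_pos":[0,-120,-140],"yaw":0},{"delta_pos":[0,-130,-150],"yaw":0},{"delta_pos":[0,-130,-150],"yaw":0}]'
python3 o.py
python3 - <<'E'
from h import *
from bench import robot
s=robot.snapshot("top");crop(s,200,105,365,235,4.8,"t12.png");np.savez("top12.npz",**s)
s=robot.snapshot("scene");crop(s,165,180,325,280,5,"s12.png")
E
```

```text
time: 20.45
tool_pos: [0.4843, -0.4714, 0.152]
ee_rot: [-1.572, -0.003, -0.37]
wrist_force: [0.2, 0.4, -0.1]
width: 0.0003
t 20.45 pos [ 0.4843 -0.4714  0.152 ] jig mm [ -24.9 -230.6  152. ] rot [-1.572 -0.003 -0.37 ] F [ 0.2  0.4 -0.1] w 0.0003
F jig [ 0.   0.4 -0.1] q [-8.560e-01  3.810e-01  1.122e+00  1.000e-03  1.635e+00 -4.870e-01]
```

View pics/t12.png

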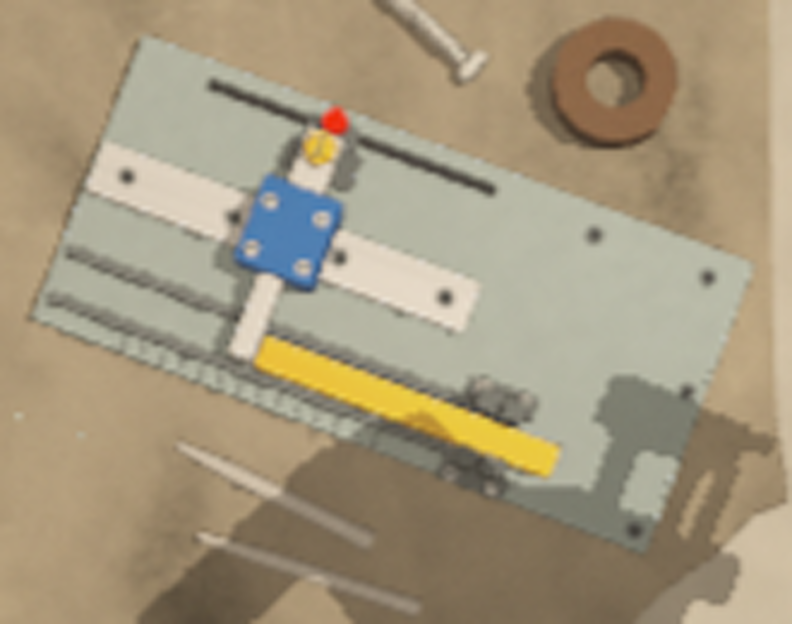

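View pics/s12.png

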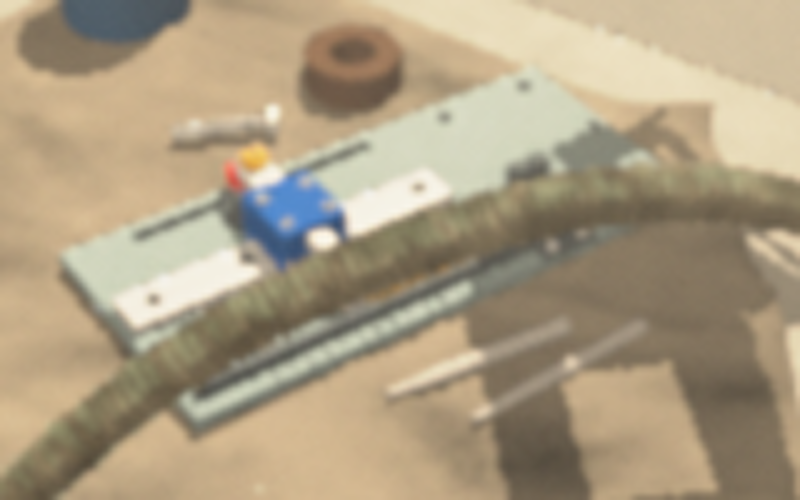

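Run:
```python
from h import *
t=load("top12.npz")
c=lambda p:np.array(p,float).reshape(-1,2)/4.8+[200-.4,105-.4]
J=lambda uv,z:np.array([wj(P) for P in back(t,c(uv),z)]).round(1)
print("tip",J([[266,336],[254,367]],.028),"tail",J([[560,446],[549,476]],.028))
im=cv2.cvtColor(t["image"],cv2.COLOR_RGB2HSV)
m=cv2.inRange(im,(100,120,60),(125,255,255))[120:190,215:300];v,u=np.nonzero(m)
print("blue",len(u),wj(back(t,[[u.mean()+215,v.mean()+120]],.046)[0]).round(1))
from bench import robot
robot.close_job();o=robot.get_obs();st(o)
```

```text
tip [[-17.6  78.   28. ]
 [-33.5  78.   28. ]] tail [[-17.3 -70.3  28. ]
 [-32.3 -70.4  28. ]]
blue 243 [30.6 83.4 46. ]
the job is handed in; nothing more can be done
the job is handed in; nothing more can be done
```

The jig is set and the job is handed in at about 20.5 s: the length stop sits in the index block's notch and the bar's end rests against it. No verdict is reported, so this rests on my own checks.

- **Stop:** I pushed the blue stop with closed fingertips. The force rose to about 12.8 N on the ramp and then fell to 3.6 N as it snapped in. A gentle further push moved it less than 0.5 mm. From above, the plunger is at jig y 83.7 mm and the knob of the index block at 84.2 mm.
- **Bar:** I pushed the larger brass bar through the guide at about 2–3 N until it stalled against the stop at about 6 N. I held it 0.3 s and backed off. In the last picture its tip is at jig y 78.0 mm, where stop_face should be at about 77.7 mm. It lies within about 1 mm of the channel centre line and is in line with the jig.
- **After backing off:** The stop's position is unchanged at 83.4 mm. The two punches and the index block look unmoved in the pictures. The hand is clear, about 150 mm up and well to the right.

**One disagreement:** A rougher estimate, from the outline of the index block, put the notch at about 82 mm instead of 84 mm. I trusted the force drop and the knob position over it.

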